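# Hold the drying-box hatch over the pink model just below its balance point

## Task

The pink dental model lies in one of the two bays of the drying box. Grip the handle of the hatch over that bay and raise it clearly past its balance point (the red line), without letting it fly wide open; then ease it back and hold it just below the balance point so that a colleague can take the model out and the hatch would still fall shut by itself. Finish while still gripping the handle and holding the hatch there; the other hatch stays shut.

Things in the scene. Friction and masses are not known exactly. Their poses are not given: they have to be found in the camera images.
- drying_box: White drying box, fixed, 160 (x) x 224 (y) x 90 mm high; origin at the centre of its underside, on the bench top; its -x side is the front (towards the robot), +y side the left. Two bays side by side, centred 55 mm left (+y) and 55 mm right (-y) of the origin, each under its own hatch of grey frame and open wire guard. Hatches are hinged at the back edge.
- hinge_middle (a point): Middle of the line about which both hatches turn: along the box's y, 75 mm behind (+x of) the box's origin, 98 mm above the bench. Thin upright aluminium quadrant plates (85 mm radius about this line) stand at the middle and both ends of the box; each bears a red line rising from the hinge towards the robot at 0.90 rad (52 degrees) above level: the balance point.
- hatch_left (a joint): Left (+y) hatch, rad: 0 shut and level, grows as its front edge rises and goes back, stop at 1.40. A preloaded spring balances its weight at 0.90 (in line with the red line). Unless held, it falls shut below that and is thrown open above. Lifting at the handle takes about 1.4 N at first, less further up; past balance it must be held back with some 0.5 N. Over 1.30 is flown wide open.
- hatch_right (a joint): Right (-y) hatch, rad: 0 shut and level, grows as its front edge rises and goes back, stop at 1.40. A preloaded spring balances its weight at 0.90 (in line with the red line). Unless held, it falls shut below that and is thrown open above. Lifting at the handle takes about 1.4 N at first, less further up; past balance it must be held back with some 0.5 N. Over 1.30 is flown wide open.
- handle_left (a point): Left hatch's bow handle, origin at the middle of its round bar (12 mm thick, along y; 62 mm between two arms; 59 mm free between bar and hatch edge). In the hatch's plane, amid its width, 215 mm from the hinge line; hatch shut, it is 98 mm up, 140 mm in front of the box's origin. x axis: bar to hinge. Pinched from above it can turn between the fingers; the gripper need not tilt.
- handle_right (a point): Right hatch's bow handle, origin at the middle of its round bar (12 mm thick, along y; 62 mm between two arms; 59 mm free between bar and hatch edge). In the hatch's plane, amid its width, 215 mm from the hinge line; hatch shut, it is 98 mm up, 140 mm in front of the box's origin. x axis: bar to hinge. Pinched from above it can turn between the fingers; the gripper need not tilt.
- pink_model_center (a point): Centre of the pink dental model (54 x 60 x 28 mm, horseshoe of teeth), loose on the floor of one of the bays, seen through the wires of the hatch.
- white_model_center (a point): Centre of the white dental model of the same size in the other bay.

How it is judged:
On the way:
1. the hatch over the pink model is raised past its balance point by its handle (((y of pink_model_center in the frame of drying_box above 0 m and value of joint hatch_left above 0.95 rad and contact force between the fingers and hatch_left above 0.5 N) or (y of pink_model_center in the frame of drying_box below 0 m and value of joint hatch_right above 0.95 rad and contact force between the fingers and hatch_right above 0.5 N))), for 0.2 s.
At the end, for the whole second after the job is handed in: The hatch over the bay with the pink model stands still between 0.66 and 0.88 rad (balance point 0.90), held by the fingers on its handle with more than 0.5 N, after it had been past 0.95 rad; the other hatch is shut (under 0.05 rad) (((y of pink_model_center in the frame of drying_box above 0 m and value of joint hatch_left between 0.66 and 0.88 rad and velocity of joint hatch_left between -0.1 and 0.1 rad/s and contact force between the fingers and hatch_left above 0.5 N and value of joint hatch_right below 0.05 rad) or (y of pink_model_center in the frame of drying_box below 0 m and value of joint hatch_right between 0.66 and 0.88 rad and velocity of joint hatch_right between -0.1 and 0.1 rad/s and contact force between the fingers and hatch_right above 0.5 N and value of joint hatch_left below 0.05 rad))); the arm keeps its last pose, push and grip.
It fails at once if a hatch flies wide open (1.30 rad or more) (value of joint any of hatch_left, hatch_right above 1.3 rad).
It fails at once if the hatch over the white model is opened ((y of pink_model_center in the frame of drying_box above 0 m and value of joint hatch_right above 0.15 rad) or (y of pink_model_center in the frame of drying_box below 0 m and value of joint hatch_left above 0.15 rad)).
It also fails if it takes over 38 s, if anything falls off the work surface, if the arm or the gripper's body presses on something with over 40 N, if the wrist force passes 120 N, or if a joint passes its speed limit or range.

## Robot

A 6-joint arm with a two-finger parallel gripper is mounted at the origin on a cart in front of the work surface, level with it; the furniture and walls round the work are solid. World frame = base frame: x ahead of the robot, y to its left, z up, the work surface at z = 0. Lengths are in m, angles in rad, forces in N, time in s.
With the tool pointing down it reaches from about 0.425 to 0.95 m from the base axis. Payload 3.5 kg.
Tool frame: the origin (TCP) lies on the centre line of the jaws, within the pads' length; the fingertips stand 11 mm ahead of it and the grasp point (between the pads) lies 8 mm behind it; z points along the fingers, y is the direction in which the jaws open and shut (so a half turn about z gives the same grasp; the last joint's range is limited). The gripper opens to 85 mm and grips with 20 to 120 N. Pads are 22 mm wide; open, the fingers measure 114 mm over their backs; the gripper's body (76 mm by 85 mm) begins 54 mm behind the grasp point. The pads swing forward as they close: fully open they stand 13 mm farther back than shut.
Start: joints at [-1.379, 0.286, 1.577, -0, 1.279, -0.15], TCP at [0.226, -0.636, 0.242] pointing down, gripper open.
Joint ranges: [-2.77, 2.77], [-0.9, 2.22], [0.21, 2.48], [-1.53, 4.67], [0.24, 2.81], [-2.84, 2.84]. Speed limits (rad/s): [2.79, 2.79, 3.14, 3.14, 3.14, 3.14].

## Interface

Orientations are given as a rotation vector (axis times angle).
In Python, from plant import read_state, imaging, order gives the robot as it stands.
- The arm moves only by the tool servo_tool, never from a script. Its argument "rows" is a list of rows, each a list of 7 numbers: the opening, from 0 (shut) to 1 (fully open), then the shift along the tool's x, y, z normalised to -1 to 1, where 1 is 6 cm, then the turn, a rotation vector about the tool's x, y, z normalised to -1 to 1, where 1 is 0.1 rad. In form: [[claw, dx, dy, dz, ax, ay, az], ...]. A call has exactly 5 rows; each row shifts and turns the commanded pose from where the row before left it, along the tool's axes as they then stand; what a row does not reach is not made up. A row lasts 1/8 s, in which the tool goes at most 62.5 mm and 10.7 degrees, less where a joint would pass 70% of its speed; a pose out of reach is approached as far as the arm can. A call with a number of a shift or a turn outside -1 to 1 is refused whole. A call with a gripper value outside its range is refused whole. The fingers move at their own pace and stop on an object; the grip force is fixed at half the most. Time passes only in rows, so rows that do not move let the fingers close, or fill a call up. It gives the time, the measured TCP pose, the force and the opening at its end, in the units of the state.
- read_state(): the state, without advancing time (a new reading comes with each control period).
- imaging.read_camera(name): name is "scene" or "side" or "wrist"; returns the picture (400x640x3 uint8, red, green, blue); there is no depth.
- imaging.get_calibration(name): a dict with "intrinsics" (3x3 intrinsics, pixels), "k1" (the pictures are not rectified: a ray, as slopes to the right and down, at radius r is drawn at 1 + k1 r^2 times it, then the intrinsics apply), "extrinsics" (4x4, takes a point from camera to world coordinates). Camera axes: x right, y up, looking along -z (the intrinsics and any distortion apply to the point x, -y, -z); pixel columns grow to the right and rows downward; lengths in m; the calibration is good to about 2 mm. A picture is of the moment at which its call begins: read the wrist's pose just before it. get_calibration takes no time and is no camera call; for the wrist camera it gives the pose at the moment of the call.
- order.job_done(): hands the job in, once; it reports no verdict.
The state is a dict: "time": time; "joint_pos": joint angles; "qd": joint speeds; "joint_efforts": joint torques, N m; "tool_pos": TCP position; "orientation": TCP orientation; "wrist_force": force on the tool from outside, world axes, zero at the start; "torque": the same for the moment, N m; "grip_width": finger opening in m.
Only numpy, scipy, OpenCV 4.12 (cv2) and the standard library are available. Lean on these libraries where they do the work, as an engineer would, in place of code of your own. Each camera call takes 0.05 s, during which the arm holds its last target.

## Working session

There is one attempt and no reset: what is moved stays moved. The work goes in short steps, Python scripts to look and compute and a tool call to move; the robot and the scene stay as the last step left them, time stands still between calls to the robot, and variables do not carry over. Pictures are saved under pics/ and viewed, and the job is handed in when it is done.

Besides the shell and the picture viewer there is one more tool, called after "Request:" as a command line: name --pt "numbers of a row" for each row, then --argument value for the rest. servo_tool: Moves the arm, as the interface text tells. Scaled input: -1 to 1 covers 6 cm each way for a shift and 0.1 rad each way for a turn. Its arguments: {"type":"object","properties":{"rows":{"type":"array","items":{"type":"array","items":{"type":"number","minimum":-1,"maximum":1}}}},"required":["rows"]}

```bash
mkdir -p pics; ls; python3 - <<'E'
from plant import read_state, imaging, order
import cv2, numpy as np
s=read_state(); print(s)
for n in ["scene","side"]:
    im=imaging.read_camera(n); cv2.imwrite(f"pics/{n}0.png",im[:,:,::-1])
    c=imaging.get_calibration(n); print(n,c)
E
```

```text
pics
{'time': 0.0, 'joint_pos': array([-1.37901350e+00,  2.87168888e-01,  1.57818792e+00,  1.66374148e-05,
        1.27860477e+00, -1.50004160e-01]), 'qd': array([-0.00092148,  0.00082349, -0.00033689, -0.00087769, -0.00025341,
       -0.00021354]), 'joint_efforts': array([ 7.92632709e-04, -4.05976045e+01, -2.92624015e+01, -7.11216762e-05,
        5.72275356e-03, -4.17123658e-06]), 'tool_pos': array([ 0.22614674, -0.63531394,  0.24093909]), 'orientation': array([-3.09349678e+00, -5.33858058e-01,  5.26741739e-05]), 'wrist_force': array([-0.10859766,  0.75361382,  0.0206092 ]), 'torque': array([-0.08102318,  0.01212132, -0.02842613]), 'grip_width': 0.08539398929799857}
scene {'intrinsics': array([[367.32800601,   0.        , 318.87676136],
       [  0.        , 367.32800601, 199.4125673 ],
       [  0.        ,   0.        ,   1.        ]]), 'k1': -0.0573641966496623, 'extrinsics': array([[-0.56001081,  0.62336595, -0.5457131 ,  0.12935085],
       [-0.82836575, -0.41011101,  0.38160076,  0.22625718],
       [ 0.01407397,  0.66575059,  0.7460416 ,  0.73792174],
       [ 0.        ,  0.        ,  0.        ,  1.        ]])}
side {'intrinsics': array([[375.00332092,   0.        , 312.1813467 ],
       [  0.        , 375.00332092, 198.33896643],
       [  0.        ,   0.        ,   1.        ]]), 'k1': 0.022172810320069198, 'extrinsics': array([[ 0.93646638,  0.15675515, -0.31378106,  0.31221267],
       [-0.35071679,  0.43206923, -0.83085132, -0.83027731],
       [ 0.00533491,  0.88811261,  0.45959496,  0.48779381],
       [ 0.        ,  0.        ,  0.        ,  1.        ]])}
```

View pics/scene0.png

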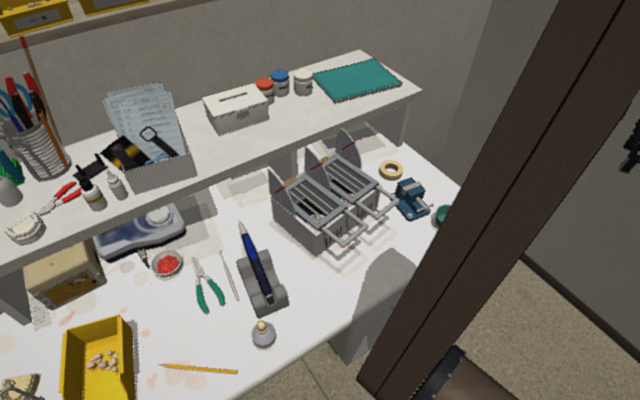

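View pics/side0.png

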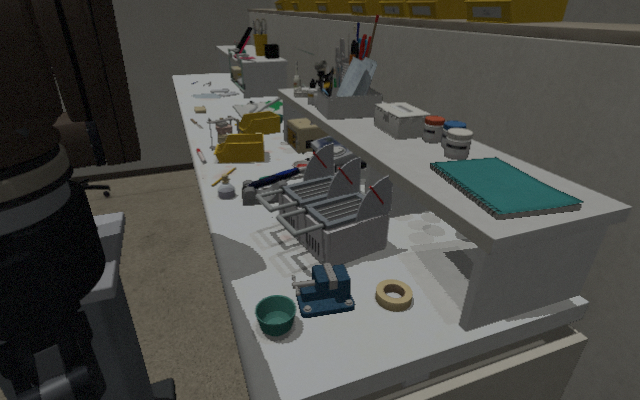

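```bash
python3 - <<'E'
import cv2
a=cv2.imread("pics/scene0.png")[110:270,250:420]; cv2.imwrite("pics/sc_c.png",cv2.resize(a,None,fx=3.7*1.25/1.25,fy=3.7,interpolation=cv2.INTER_CUBIC))
a=cv2.imread("pics/side0.png")[135:275,240:410]; cv2.imwrite("pics/si_c.png",cv2.resize(a,None,fx=4,fy=4,interpolation=cv2.INTER_CUBIC))
E
```

```text
(no output)
```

View pics/sc_c.png

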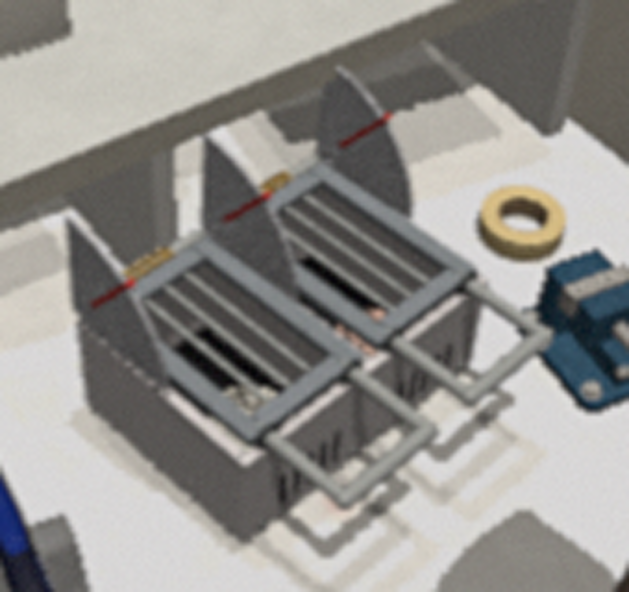

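View pics/si_c.png

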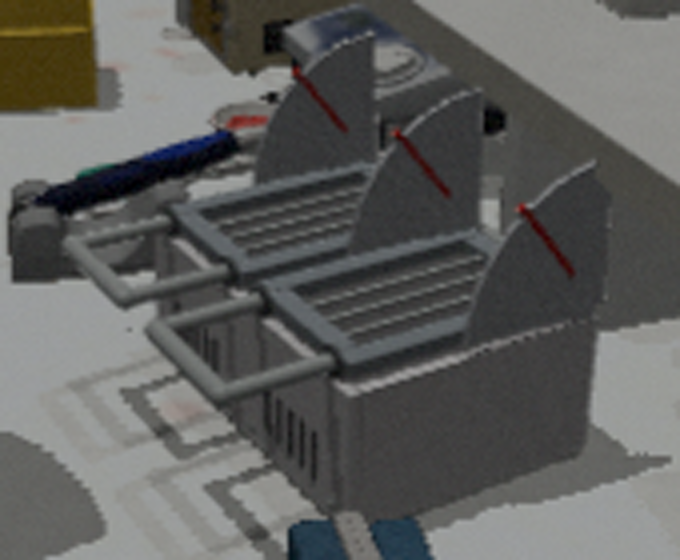

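```bash
cat > h.py <<'E'
import numpy as np, cv2
from scipy.optimize import least_squares
def proj(c,P):
    P=np.atleast_2d(P); T=np.linalg.inv(c['extrinsics']); q=P@T[:3,:3].T+T[:3,3]
    s=np.c_[q[:,0]/-q[:,2], -q[:,1]/-q[:,2]]; r2=(s**2).sum(1,keepdims=True); s=s*(1+c['k1']*r2)
    K=c['intrinsics']; return np.c_[s[:,0]*K[0,0]+K[0,2], s[:,1]*K[1,1]+K[1,2]]
def box2w(p,b):
    x,y,t=p; b=np.atleast_2d(b); return np.c_[x+np.cos(t)*b[:,0]-np.sin(t)*b[:,1], y+np.sin(t)*b[:,0]+np.cos(t)*b[:,1], b[:,2]]
E
python3 - <<'E'
from h import *
from plant import imaging
cs={n:imaging.get_calibration(n) for n in("scene","side")}
HL=[-.14,.055,.098];HR=[-.14,-.055,.098]
c,s=np.cos(.9)*.085,np.sin(.9)*.085
T=lambda y:[.075-c,y,.098+s]
obs=[("scene",HL,(388,462)),("scene",HR,(510,365)),("side",HL,(97,271)),("side",HR,(186,361)),
("side",T(.11),(297,70)),("side",T(0),(397,133)),("side",T(-.11),(521,208)),
("scene",T(.11),(93,304)),("scene",T(-.11),(390,117)),("scene",T(0),(226,218)),]
def px(n,u): return np.array(u)/3.7+[250,110] if n=="scene" else np.array(u)/4+[240,135]
def f(p): return np.concatenate([proj(cs[n],box2w(p,b))[0]-px(n,u) for n,b,u in obs[:7]])
r=least_squares(f,[.6,-.2,0]); print(r.x); 
def g(p): return np.concatenate([proj(cs[n],box2w(p,b))[0]-px(n,u) for n,b,u in obs])
print(g(r.x).reshape(-1,2).round(1))
for b in (HL,HR,[.075,0,.098]): print(box2w(r.x,b))
E
```

```text
[ 0.61743662 -0.13767586  0.17729319]
[[-0.1  0.1]
 [-1.  -0.5]
 [-0.8 -0.1]
 [-0.2 -0.1]
 [-0.4  1.1]
 [ 0.2  0.6]
 [ 0.5  0.6]
 [ 9.3 -5.4]
 [-2.4  0.3]
 [ 9.8 -6. ]]
[[ 0.46993104 -0.10822922  0.098     ]]
[[ 0.48933128 -0.21650493  0.098     ]]
[[ 0.69126097 -0.12444842  0.098     ]]
```

```bash
python3 - <<'E'
from h import *
from plant import imaging
from scipy.spatial.transform import Rotation as R
cs={n:imaging.get_calibration(n) for n in("scene","side")}
f=lambda p:np.concatenate([proj(cs["scene"],p)[0]-[421,92],proj(cs["side"],p)[0]-[591,214]])
r=least_squares(f,[.8,-.3,.3]);print(r.x,r.fun)
# shelf edge other end at same z, x=? from scene pixel (0,265) approx, side (285,90)
for n,u in(("scene",(50,250)),("scene",(250,172)),("side",(440,157))):
    q=least_squares(lambda p:proj(cs[n],[p[0],p[1],r.x[2]])[0]-u,[.8,-.1]);print(n,u,q.x)
w=imaging.get_calibration("wrist"); print(w)
Rm=R.from_rotvec([-3.0935,-.53386,0]).as_matrix();print(Rm.round(3))
d=np.array([.489,-.2165,.20])-[.226,-.635,.241]; print(Rm.T@d/.06, Rm.T@d)
E
```

```text
[ 0.78917182 -0.56079755  0.23236922] [ -5.85807542 -31.56514634  -7.81569193  11.87794841]
scene (50, 250) [0.65247215 0.40709662]
scene (250, 172) [0.63396936 0.04064972]
side (440, 157) [ 0.77270248 -0.29188838]
{'intrinsics': array([[281.74637829,   0.        , 317.1811343 ],
       [  0.        , 281.74637829, 203.15389041],
       [  0.        ,   0.        ,   1.        ]]), 'k1': 0.00834447257248708, 'extrinsics': array([[ 0.33502787,  0.90583645,  0.25926174,  0.29155747],
       [-0.94220342,  0.32297145,  0.08911878, -0.6109295 ],
       [-0.0030071 , -0.27413457,  0.96168664,  0.37265257],
       [ 0.        ,  0.        ,  0.        ,  1.        ]])}
[[ 0.942  0.335 -0.   ]
 [ 0.335 -0.942  0.002]
 [ 0.    -0.002 -1.   ]]
[ 6.46731072 -5.10079525  0.69782552] [ 0.38803864 -0.30604771  0.04186953]
```

```bash
python3 - <<'E'
from h import *
from plant import imaging
import cv2
cs={n:imaging.get_calibration(n) for n in("scene","side")}
a=cv2.imread("pics/side0.png")[80:280,380:640]; cv2.imwrite("pics/si_c2.png",cv2.resize(a,None,fx=3,fy=3))
for sc in ((421,92),(404,106)):
  f=lambda p:np.concatenate([proj(cs["scene"],p)[0]-sc,proj(cs["side"],p)[0]-[496,231]])
  r=least_squares(f,[.8,-.3,.3]);print(r.x,r.fun)
for n,u in(("scene",(50,245)),("scene",(250,168)),("side",(340,120))):
    q=least_squares(lambda p:proj(cs[n],[p[0],p[1],.25])[0]-u,[.8,-.1]);print(n,u,q.x)
E
```

```text
[ 0.70640822 -0.50451506  0.2056932 ] [-1.28863196 -4.57612906 -1.50185172  1.86973101]
[ 0.74058396 -0.47350964  0.17424228] [ -3.21731623 -11.09159777  -3.92717501   4.82512835]
scene (50, 245) [0.64490751 0.39929471]
scene (250, 168) [0.62630359 0.04208967]
side (340, 120) [ 0.67331153 -0.05315928]
```

View pics/si_c2.png

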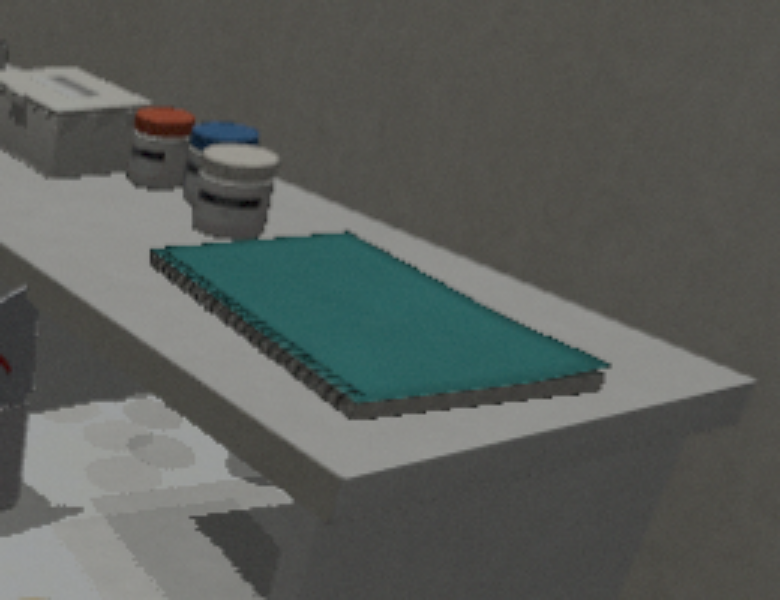

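```bash
python3 - <<'E'
from h import *
from plant import imaging
cs={n:imaging.get_calibration(n) for n in("scene","side")}
for sc,sd in (((421,89),(495,239)),((365,52),(631,206))):
  f=lambda p:np.concatenate([proj(cs["scene"],p)[0]-sc,proj(cs["side"],p)[0]-sd])
  r=least_squares(f,[.8,-.3,.3]);print(r.x,r.fun)
  if sd[0]==495: z=r.x[2]
for n,u in(("scene",(50,244)),("scene",(250,166)),("side",(380,160))):
    q=least_squares(lambda p:proj(cs[n],[p[0],p[1],z])[0]-u,[.8,-.1]);print(n,u,q.x)
E
```

```text
[ 0.70436982 -0.50961437  0.19936215] [ 0.08123619  0.28081589  0.09235676 -0.11331762]
[ 0.96043795 -0.51710555  0.20558334] [-0.35472858 -2.68456952 -0.65232019  1.13883458]
scene (50, 244) [0.70080225 0.41691986]
scene (250, 166) [0.68344899 0.02015453]
side (380, 160) [ 0.70339534 -0.19400953]
```

Request:
servo_tool --pt "1 0.65 -0.51 0 0 0 0" --pt "1 0.65 -0.51 0 0 0 0" --pt "1 0.65 -0.51 0 0 0 0" --pt "1 0.65 -0.51 0 0 0 0" --pt "1 0.65 -0.51 0 0 0 0"

```text
time: 0.72
tool_pos: [0.3592, -0.4247, 0.2418]
orientation: [-3.095, -0.534, 0.0]
wrist_force: [0.1, -1.0, 1.3]
grip_width: 0.0855
```

Request:
servo_tool --pt "1 0.5 -0.51 0 0 0 -1" --pt "1 0.5 -0.51 0 0 0 -1" --pt "1 0.5 -0.51 0 0 0 -1" --pt "1 0 0 0 0 0 -1" --pt "1 0 0 0 0 0 -1"

```text
time: 1.35
tool_pos: [0.4007, -0.3043, 0.2419]
orientation: [-2.864, -1.29, 0.0]
wrist_force: [-0.3, 1.7, -0.1]
grip_width: 0.0855
```

Request:
servo_tool --pt "0.6 0 0 0 0 0 -1" --pt "0.6 0 0 0 0 0 -1" --pt "0.6 0 0 0 0 0 -1" --pt "0.6 0 0 0 0 0 -1" --pt "0.6 0 0 0 0 0 -1"

```text
time: 1.98
tool_pos: [0.4004, -0.3051, 0.2418]
orientation: [-2.457, -1.956, 0.0]
wrist_force: [0.8, -0.3, -0.7]
grip_width: 0.0514
```

```bash
python3 - <<'E'
from plant import *
from h import *
from scipy.spatial.transform import Rotation as R
s=read_state(); Rm=R.from_rotvec(s['orientation']).as_matrix(); print(s['time'],s['tool_pos'],Rm.round(3),np.degrees(np.arctan2(Rm[1,1],Rm[0,1])),s['joint_pos'],s['grip_width'])
print(imaging.get_calibration("wrist"))
cv2.imwrite("pics/w1.png",imaging.read_camera("wrist")[:,:,::-1])
cv2.imwrite("pics/side1.png",imaging.read_camera("side")[:,:,::-1])
E
```

```text
1.975 [ 0.40043122 -0.30505308  0.24176312] [[ 0.224  0.975 -0.001]
 [ 0.975 -0.224  0.001]
 [ 0.001 -0.001 -1.   ]] -12.931501594201112 [-8.52833996e-01 -9.71461302e-02  1.99074614e+00  1.90032219e-05
  1.24905434e+00 -6.27142464e-01] 0.05143353895584943
{'intrinsics': array([[281.74637829,   0.        , 317.1811343 ],
       [  0.        , 281.74637829, 203.15389041],
       [  0.        ,   0.        ,   1.        ]]), 'k1': 0.00834447257248708, 'extrinsics': array([[ 9.74602191e-01,  2.15387997e-01,  6.13072634e-02,
         4.15542001e-01],
       [-2.23943228e-01,  9.37344792e-01,  2.66897304e-01,
        -2.35659332e-01],
       [ 2.04314975e-05, -2.73848044e-01,  9.61772971e-01,
         3.73371341e-01],
       [ 0.00000000e+00,  0.00000000e+00,  0.00000000e+00,
         1.00000000e+00]])}
```

View pics/w1.png

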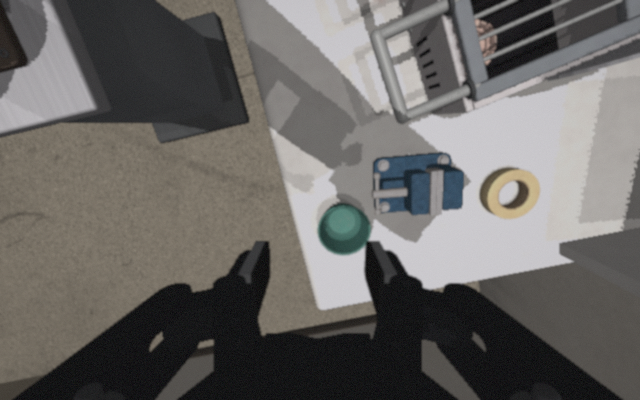

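View pics/side1.png

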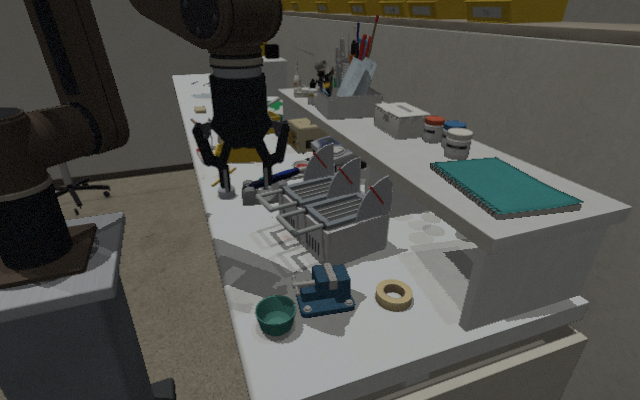

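Request:
servo_tool --pt "0.6 0 0 0 0 0 -1" --pt "0.6 0 0 0 0 0 -1" --pt "0.6 0 0 0 0 0 -1" --pt "0.6 0 0 0 0 0 -1" --pt "0.6 0.4 0.57 0 0 0 0"

```text
time: 2.7
tool_pos: [0.4297, -0.2768, 0.2421]
orientation: [-2.03, -2.397, 0.001]
wrist_force: [0.5, -0.1, 1.0]
grip_width: 0.051
```

Request:
servo_tool --pt "0.6 0.4 0.57 0 0 0 0" --pt "0.6 0.39 0.57 0 0 0 0" --pt "0.6 0 0 0 0 0 0" --pt "0.6 0 0 0 0 0 0" --pt "0.6 0 0 0 0 0 0"

```text
time: 3.32
tool_pos: [0.489, -0.2182, 0.2422]
orientation: [-2.026, -2.401, 0.0]
wrist_force: [0.3, -0.1, 0.3]
grip_width: 0.0513
```

```bash
python3 - <<'E'
from plant import *
from h import *
from scipy.spatial.transform import Rotation as R
s=read_state(); Rm=R.from_rotvec(s['orientation']).as_matrix(); print(s['time'],s['tool_pos'],np.degrees(np.arctan2(Rm[1,1],Rm[0,1])),s['grip_width'])
c=imaging.get_calibration("wrist")
im=imaging.read_camera("wrist")[:,:,::-1]
cv2.imwrite("pics/w2.png",im)
p=[.6174,-.1377,.1773]
HL=[-.14,.055,.098];HR=[-.14,-.055,.098]
for b in(HL,HR): print(proj(c,box2w(p,b)))
E
```

```text
3.325 [ 0.4889777  -0.21824205  0.24217813] 9.695084417736197 0.051261042841420225
[[316.94402128  75.95917685]]
[[317.86747136 194.48465309]]
```

View pics/w2.png

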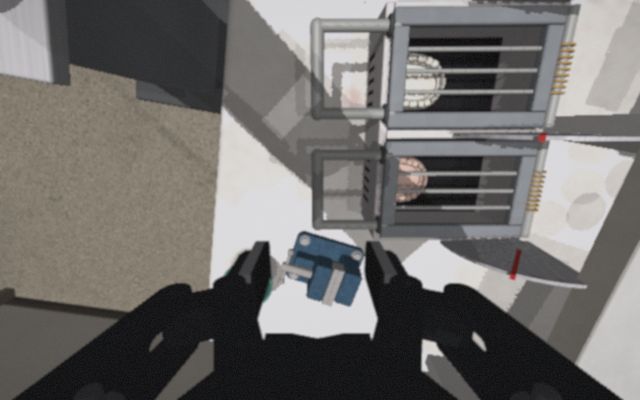

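Request:
servo_tool --pt "0.6 0.05 0 0.8 0 0 0" --pt "0.6 0 0 0.8 0 0 0" --pt "0.6 0 0 0.6 0 0 0" --pt "0.6 0 0 0.33 0 0 0" --pt "0.6 0 0 0 0 0 0"

```text
time: 4.0
tool_pos: [0.4875, -0.2144, 0.0887]
orientation: [-2.023, -2.398, 0.001]
wrist_force: [-0.7, -0.6, -0.2]
grip_width: 0.0516
```

```bash
python3 - <<'E'
from plant import *
from h import *
s=read_state(); print(s['time'],s['tool_pos'],s['wrist_force'])
cv2.imwrite("pics/w3.png",imaging.read_camera("wrist")[:,:,::-1])
im=imaging.read_camera("side")[130:270,200:400,::-1]
cv2.imwrite("pics/side3.png",cv2.resize(im,None,fx=4,fy=4))
E
```

```text
4.0 [ 0.4874542  -0.21442106  0.08868776] [-0.74626235 -0.64173271 -0.16847138]
```

View pics/w3.png

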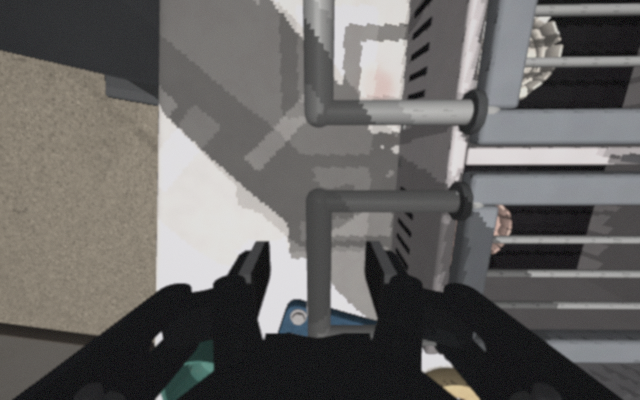

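View pics/side3.png

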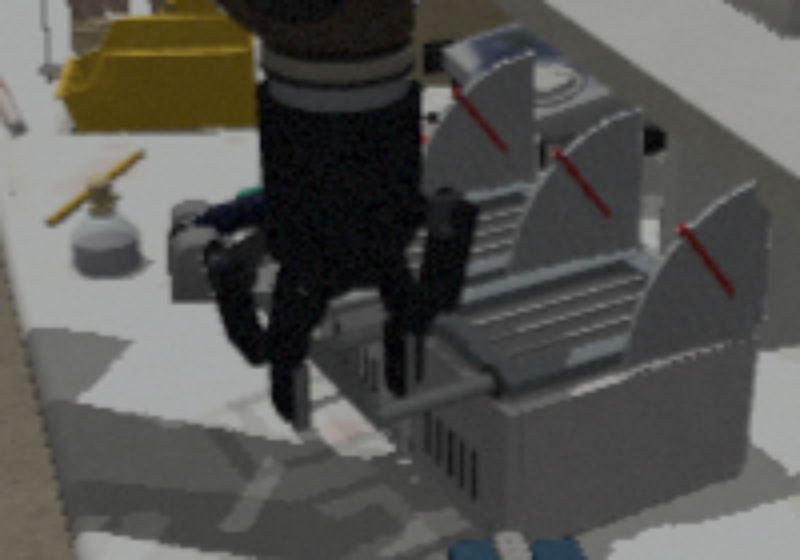

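The fingers straddle the right handle's bar: bar at column 318, jaws at about 268 and 367. The pink model sits in the right bay, so I'm closing here.

Request:
servo_tool --pt "0 0 0 0 0 0 0" --pt "0 0 0 0 0 0 0" --pt "0 0 0 0 0 0 0" --pt "0 0 0 0 0 0 0" --pt "0 0 0 0 0 0 0"

```text
time: 4.72
tool_pos: [0.4883, -0.2153, 0.0915]
orientation: [-2.021, -2.403, 0.004]
wrist_force: [-3.6, -0.8, 3.7]
grip_width: 0.0104
```

```bash
python3 - <<'E'
from plant import *
from h import *
s=read_state(); print(s['time'],s['tool_pos'],s['wrist_force'],s['grip_width'])
# waypoints
a=np.array([0,.03,.06,.1]+list(np.arange(.15,1.06,.05)))
x=-.215*np.cos(a); z=.215*np.sin(a)
for i in range(1,len(a)): print(round(a[i],2),'dy',round((x[i]-x[i-1])/.06,3),'dz',round(-(z[i]-z[i-1])/.06,3), 'tot',round(x[i]+.215,4),round(z[i],4))
E
```

```text
4.725 [ 0.48832221 -0.21525356  0.09153858] [-3.63737315 -0.77640952  3.73276443] 0.010359660119402788
0.03 dy 0.002 dz -0.107 tot 0.0001 0.0064
0.06 dy 0.005 dz -0.107 tot 0.0004 0.0129
0.1 dy 0.011 dz -0.143 tot 0.0011 0.0215
0.15 dy 0.022 dz -0.178 tot 0.0024 0.0321
0.2 dy 0.031 dz -0.176 tot 0.0043 0.0427
0.25 dy 0.04 dz -0.175 tot 0.0067 0.0532
0.3 dy 0.049 dz -0.172 tot 0.0096 0.0635
0.35 dy 0.057 dz -0.17 tot 0.013 0.0737
0.4 dy 0.066 dz -0.167 tot 0.017 0.0837
0.45 dy 0.074 dz -0.163 tot 0.0214 0.0935
0.5 dy 0.082 dz -0.159 tot 0.0263 0.1031
0.55 dy 0.09 dz -0.155 tot 0.0317 0.1124
0.6 dy 0.097 dz -0.15 tot 0.0376 0.1214
0.65 dy 0.105 dz -0.145 tot 0.0438 0.1301
0.7 dy 0.112 dz -0.14 tot 0.0506 0.1385
0.75 dy 0.119 dz -0.134 tot 0.0577 0.1466
0.8 dy 0.125 dz -0.128 tot 0.0652 0.1542
0.85 dy 0.132 dz -0.122 tot 0.0731 0.1615
0.9 dy 0.138 dz -0.115 tot 0.0814 0.1684
0.95 dy 0.143 dz -0.108 tot 0.0899 0.1749
1.0 dy 0.148 dz -0.101 tot 0.0988 0.1809
1.05 dy 0.153 dz -0.093 tot 0.108 0.1865
```

Request:
servo_tool --pt "0 0 0 -0.1 0 0 0" --pt "0 0 0.01 -0.12 0 0 0" --pt "0 0 0.01 -0.14 0 0 0" --pt "0 0 0.02 -0.18 0 0 0" --pt "0 0 0.03 -0.18 0 0 0"

```text
time: 5.35
tool_pos: [0.4921, -0.2146, 0.1336]
orientation: [-2.022, -2.403, 0.005]
wrist_force: [-3.5, -5.0, -2.3]
grip_width: 0.0101
```

```bash
python3 - <<'E'
from plant import *
from h import *
s=read_state(); print(s['time'],s['tool_pos'],s['wrist_force'],s['grip_width'])
im=imaging.read_camera("side")[110:270,200:400,::-1]
cv2.imwrite("pics/side4.png",cv2.resize(im,None,fx=3.7,fy=3.7))
E
```

```text
5.35 [ 0.49209561 -0.21455286  0.13359563] [-3.47145163 -4.95777088 -2.29620485] 0.010091675988310954
```

View pics/side4.png

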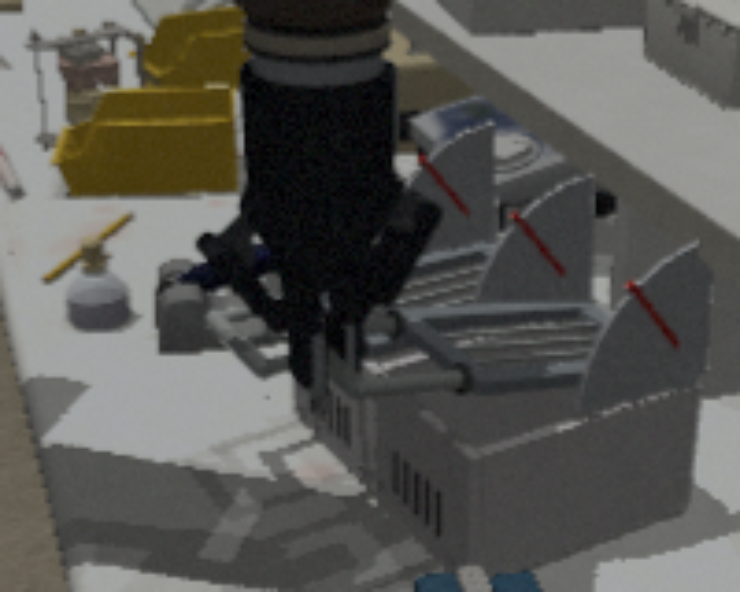

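The right hatch is rising with the gripper (about 0.2 rad) and the left one is shut. I'll keep following the arc.

Request:
servo_tool --pt "0 0 0.04 -0.17 0 0 0" --pt "0 0 0.05 -0.17 0 0 0" --pt "0 0 0.06 -0.17 0 0 0" --pt "0 0 0.07 -0.17 0 0 0" --pt "0 0 0.07 -0.16 0 0 0"

```text
time: 6.02
tool_pos: [0.5077, -0.2119, 0.184]
orientation: [-2.019, -2.4, 0.011]
wrist_force: [-9.0, -4.4, 1.7]
grip_width: 0.01
```

Request:
servo_tool --pt "0 0 0.08 -0.16 0 0 0" --pt "0 0 0.09 -0.155 0 0 0" --pt "0 0 0.1 -0.15 0 0 0" --pt "0 0 0.1 -0.145 0 0 0" --pt "0 0 0.11 -0.14 0 0 0"

```text
time: 6.65
tool_pos: [0.5354, -0.2071, 0.2307]
orientation: [-2.018, -2.398, 0.014]
wrist_force: [-13.3, -3.1, 6.5]
grip_width: 0.0099
```

```bash
python3 - <<'E'
from plant import *
from h import *
s=read_state(); print(s['time'],s['tool_pos'],s['wrist_force'],s['grip_width'])
im=imaging.read_camera("side")[70:260,200:400,::-1]
cv2.imwrite("pics/side5.png",cv2.resize(im,None,fx=3.1,fy=3.1))
E
```

```text
6.65 [ 0.53540703 -0.20712801  0.23069087] [-13.25463461  -3.08299736   6.50405597] 0.009949836825267653
```

View pics/side5.png

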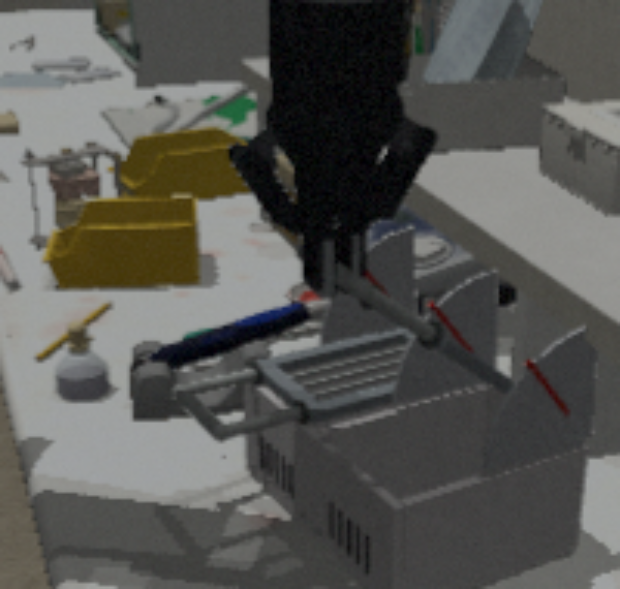

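Request:
servo_tool --pt "0 0 0.1 -0.14 0 0 0" --pt "0 0 0.1 -0.14 0 0 0" --pt "0 0 0.11 -0.13 0 0 0" --pt "0 0 0.13 -0.12 0 0 0" --pt "0 0 0.14 -0.11 0 0 0"

```text
time: 7.32
tool_pos: [0.573, -0.2006, 0.269]
orientation: [2.023, 2.403, -0.003]
wrist_force: [-3.6, -3.3, 2.6]
grip_width: 0.0092
```

```bash
cat > chk.py <<'E'
from plant import *
from h import *
import sys
s=read_state(); d=s['tool_pos']-[.48833,-.21525,.09154]
X=.215-(d[0]*.984+d[1]*.176); print(s['time'],s['tool_pos'],s['wrist_force'],s['grip_width'],'ang',np.arctan2(d[2],X),'rad',np.hypot(X,d[2]))
im=imaging.read_camera("side")[50:250,200:400,::-1]
cv2.imwrite(f"pics/{sys.argv[1]}.png",cv2.resize(im,None,fx=3,fy=3))
E
python3 chk.py side6
```

```text
7.325 [ 0.57301465 -0.20063724  0.26896952] [-3.57822725 -3.33509083  2.6438735 ] 0.00923816430312193 ang 0.941783275565943 rad 0.21942571663214994
```

View pics/side6.png

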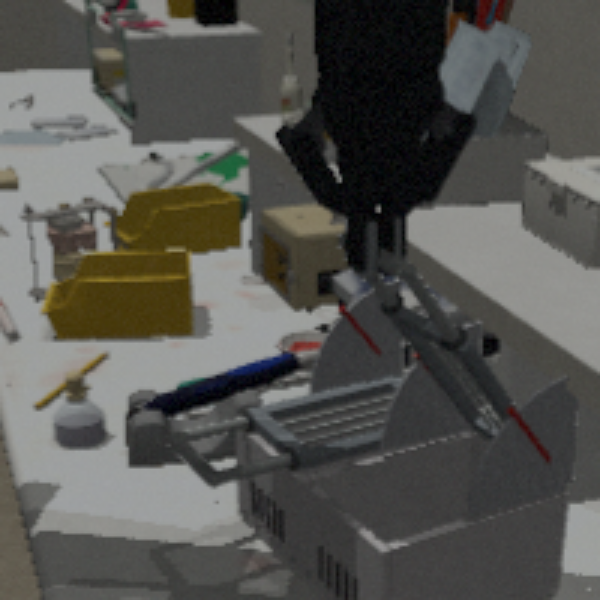

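```bash
python3 - <<'E'
from plant import *
from h import *
im=imaging.read_camera("wrist")[:,:,::-1]
cv2.imwrite("pics/w7.png",cv2.resize(im[180:400,200:440],None,fx=2.7,fy=2.7))
im=cv2.imread("pics/side6.png")[150:400,270:520]
cv2.imwrite("pics/s6c.png",cv2.resize(im,None,fx=2.4,fy=2.4))
im=imaging.read_camera("scene")[100:280,250:430,::-1]
cv2.imwrite("pics/sc7.png",cv2.resize(im,None,fx=3.3,fy=3.3))
E
```

```text
(no output)
```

View pics/w7.png

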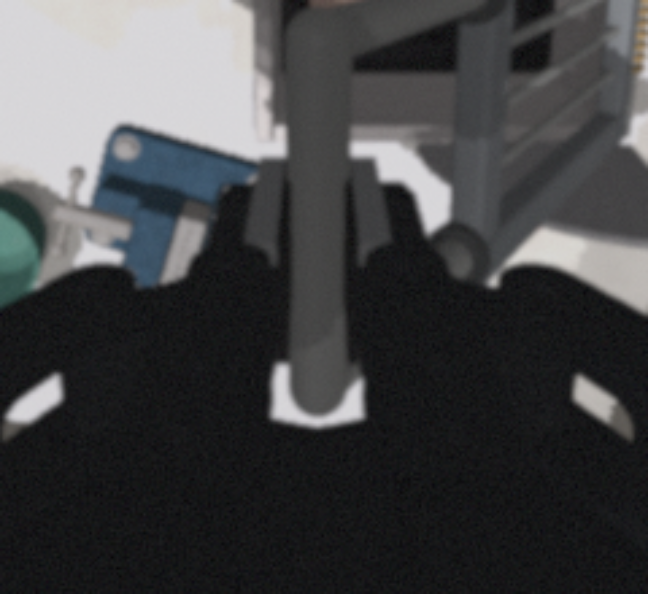

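View pics/s6c.png

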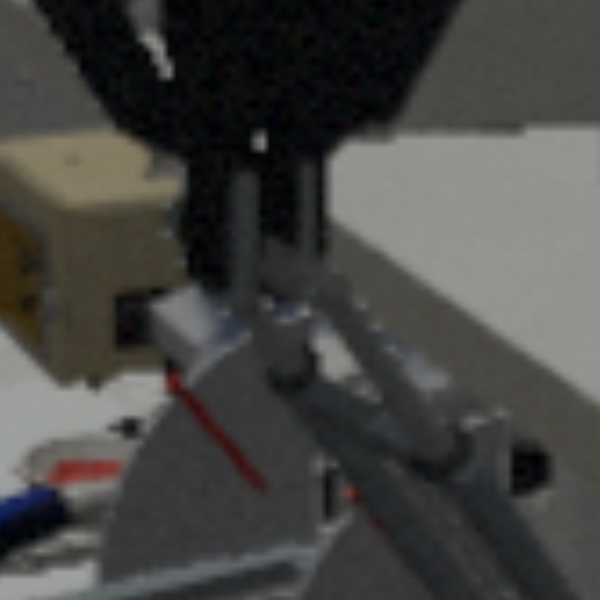

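View pics/sc7.png

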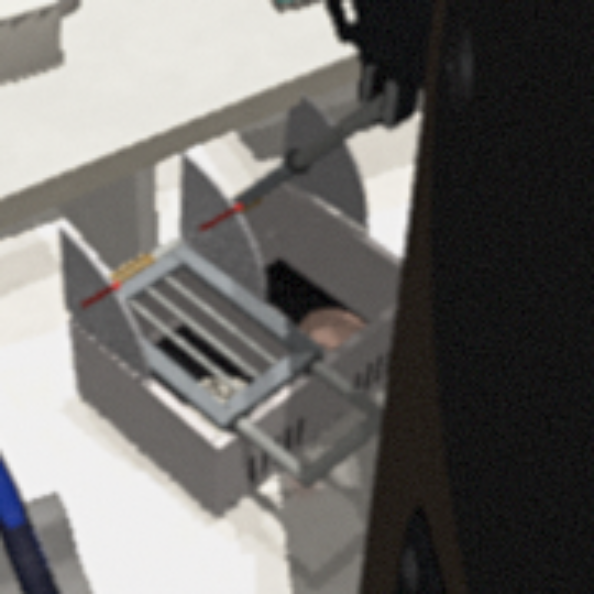

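Request:
servo_tool --pt "0 0 0.14 -0.07 0 0 0" --pt "0 0 0.14 -0.07 0 0 0" --pt "0 0 0.14 -0.06 0 0 0" --pt "0 0 0 0 0 0 0" --pt "0 0 0 0 0 0 0"

```text
time: 8.1
tool_pos: [0.5983, -0.1963, 0.2851]
orientation: [2.021, 2.4, -0.0]
wrist_force: [-8.4, -0.6, 14.2]
grip_width: 0.0094
```

```bash
python3 chk.py side8; python3 - <<'E'
import cv2
im=cv2.imread("pics/side8.png")[150:450,250:550]
cv2.imwrite("pics/s8c.png",cv2.resize(im,None,fx=2,fy=2))
E
```

```text
8.1 [ 0.5982854  -0.19631552  0.28513055] [-8.36293183 -0.61796538 14.21648333] 0.009351240045758477 ang 1.0799421199186612 rad 0.21950770487203897
```

View pics/s8c.png

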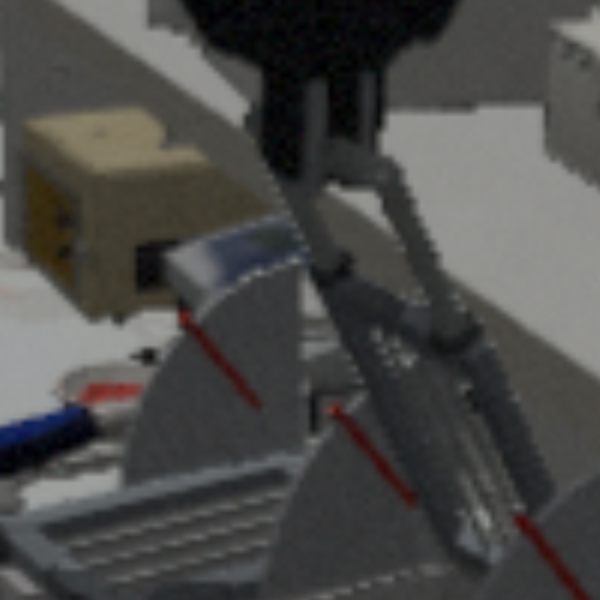

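```bash
cat > ang.py <<'E'
from h import *
from plant import imaging
c=imaging.get_calibration("side"); p=[.6174,-.1377,.1773]
def pt(a,r,y): return box2w(p,[.075-r*np.cos(a),y,.098+r*np.sin(a)])
def fit(o1,o2):
    # side8-format px -> image
    for y in(-.034,-.037):
        f=lambda v:np.concatenate([proj(c,pt(v[0],.215,-.055+y+v[1]))[0]-o1,proj(c,pt(v[0],.152,-.055+y+v[1]))[0]-o2])
        r=least_squares(f,[1,0],x_scale=[1,.01]);print(r.x.round(4),r.fun.round(1))
E
python3 -c "
from ang import *
fit((347.5,128.3),(359.7,155.8))"
```

```text
[ 1.0716 -0.0031] [ 0.4  0.8 -0.4 -0.9]
[ 1.0716e+00 -1.0000e-04] [ 0.4  0.8 -0.4 -0.9]
```

Fitting the side picture gives a hatch angle of about 1.07 rad, matching 1.08 from the TCP. The hatch is past balance and still gripped, so I'll ease it back.

Request:
servo_tool --pt "0 0 -0.095 0.05 0 0 0" --pt "0 0 -0.09 0.055 0 0 0" --pt "0 0 -0.09 0.06 0 0 0" --pt "0 0 -0.09 0.06 0 0 0" --pt "0 0 -0.085 0.065 0 0 0"

```text
time: 8.78
tool_pos: [0.5723, -0.2008, 0.2675]
orientation: [2.02, 2.398, 0.003]
wrist_force: [-9.1, -0.8, 14.4]
grip_width: 0.0094
```

Request:
servo_tool --pt "0 0 -0.085 0.065 0 0 0" --pt "0 0 -0.085 0.07 0 0 0" --pt "0 0 -0.08 0.07 0 0 0" --pt "0 0 -0.08 0.075 0 0 0" --pt "0 0 -0.08 0.075 0 0 0"

```text
time: 9.4
tool_pos: [0.5474, -0.2051, 0.2444]
orientation: [2.022, 2.4, 0.001]
wrist_force: [-8.2, -0.7, 11.7]
grip_width: 0.0097
```

Request:
servo_tool --pt "0 0 0 0 0 0 0" --pt "0 0 0 0 0 0 0" --pt "0 0 0 0 0 0 0" --pt "0 0 0 0 0 0 0" --pt "0 0 0 0 0 0 0"

```text
time: 10.02
tool_pos: [0.5465, -0.2053, 0.2431]
orientation: [2.023, 2.403, -0.003]
wrist_force: [-8.8, -2.7, 10.0]
grip_width: 0.0098
```

```bash
python3 chk.py side9; python3 - <<'E'
import cv2
im=cv2.imread("pics/side9.png")[200:500,250:550]
cv2.imwrite("pics/s9c.png",cv2.resize(im,None,fx=2,fy=2))
E
```

```text
10.025 [ 0.54648172 -0.20525537  0.2431158 ] [-8.84842647 -2.72805939 10.01280971] 0.009779974367379493 ang 0.7709520846363683 rad 0.21752552948284304
```

View pics/s9c.png

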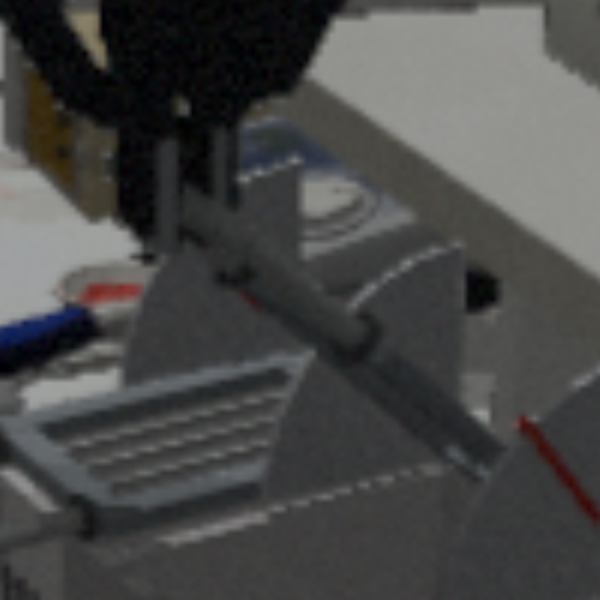

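```bash
python3 -c "
from ang import *
fit((321.7,152.5),(344.7,172.5))
from plant import read_state; s=read_state(); print(s['time'],s['tool_pos'],s['qd'])"
```

```text
[ 0.7754 -0.0017] [ 1.8  1.2 -1.8 -1.2]
[0.7754 0.0013] [ 1.8  1.2 -1.8 -1.2]
10.075 [ 0.54649414 -0.20522956  0.24310308] [ 0.00038398  0.00041474  0.00041326 -0.0010212   0.00068468 -0.00038373]
```

The two estimates agree at about 0.77 rad, in the middle of the 0.66–0.88 window. The arm is still, the handle is gripped and the left hatch is shut.

```bash
python3 -c "
from plant import order; print(order.job_done())"
```

```text
the job is handed in; nothing more can be done
None
```

The right hatch is being held at about 0.77 rad, just below its balance point, and the job was handed in at about 10.1 s of the 38 s allowed. The wrist camera showed the pink dental model in the right (-y) bay. I gripped that hatch's handle, raised it past the red line to about 1.07 rad, then eased it back.

**Last checks:**
- **Hatch angle:** the tool position gave 0.771 rad and a fit to the side picture gave 0.775 rad. The image fit was rough, with residuals up to 1.8 pixels.
- **Stillness and grip:** the arm was at rest with the jaws closed on the bar, and the wrist force was about 13.6 N.
- **Other hatch:** the left hatch looked shut in the side picture. I did not measure its angle.

**Disagreements:**
- **Jaw reading:** the jaws read about 9.8 mm on a 12 mm bar.
- **Bar slip:** the tool ran 2 to 4 mm outside the ideal arc, so the bar probably slipped slightly between the pads. It stayed gripped throughout.

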